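# Fit the turntable's snap ring with ring pliers

## Task

Lever open the hinged lid of the blue tin with the thin blade, swing it right back with the blade and lay the blade down flat on the bench. Then take the ring pliers, spread the snap ring that lies in the tin by squeezing them, lift it out, and slide it, spread, over the turntable's axle stub down to the black groove without forcing it. Finish while holding it there: pliers in the gripper, ring still spread, level and centred round the groove, not resting on the turntable; leave everything else on the bench alone.

Things in the scene. Friction and masses are not known exactly. Their poses are not given: they have to be found in the camera images.
- lid (a joint): Hinge of the tin's lid: 0 shut, grows as it opens (near edge rises and goes over, away from the robot), stop at 1.9 rad. Stiff: stays where it is left, about 1 N at the lip moves it.
- tin: Blue parts tin, fixed to the bench, 90 x 90 mm, rim 31 mm high, with a flat 3 mm lid. Origin: centre of its underside; x points from the lip side to the hinge side (roughly away from the robot), z up. A flat ledge (50 mm wide, top 22 mm above the bench) sticks out 24 mm from the near wall (wall at x = -45 mm) below the lid's lip.
- lid_lip (a point): Middle of the free edge of the lid's steel lip, 40 mm wide, underside of the lid (33 mm above the bench when shut). The lip stands out 21 mm beyond the tin's near wall, with an 11 mm open gap between it and the ledge below: too low for a finger, right for the blade. Moves with the lid, 113 mm from the hinge line.
- lid_hinge (a point): Middle of the lid's hinge line, at x = 47 mm of the tin, 33 mm above the bench; the hinge line runs along the tin's y.
- blade: Thin prying blade, 180 mm long over all, 80 g, lying on the bench: orange square handle 90 x 18 x 18 mm and flat steel blade 16 mm wide, 2.5 mm thick, in the middle of the handle's height. Origin: underside of the handle, at the grip place 30 mm behind the handle's front end; x points along the blade to its tip, z up.
- blade_tip (a point): Tip of the steel blade: 120 mm ahead of the blade's origin, 9 mm above the handle's underside.
- ring: Steel snap ring (C-shaped, 4 mm thick, 40 g) lying level on a wooden seat in the tin, its underside 20 mm above the bench. Origin: centre of the bore, at the underside; x points to the closed bow (hinge side of the tin), the gap with two lugs is at -x; z up. Bore 33 mm round when spread by 0.20 rad; relaxed it is too narrow for the axle.
- ring_gap (a point): Middle of the gap between the ring's lugs, 22 mm from the ring's centre (-x), at its underside. Each lug: 18 mm long (x), 6 mm wide, 10 mm tall, underside flush with the ring's. Gap between their inner faces, along the ring's y: 26 mm relaxed, 40 mm fully spread. The ring rests only under its bow (from 13 mm beyond its centre) and under the lugs' outer 5 mm; between, 17 mm are free below it.
- ring_l (a joint): Outward turn of the ring's arm at +y: 0 relaxed, 0.20 rad fully spread, sprung shut (about 7 N at the lug when fully spread).
- ring_r (a joint): The same for the arm at -y; both arms always turn alike.
- pliers: Ring pliers, 180 g, 130 mm tall, standing upright in the stand, tips down. Origin: on the pivot, z up. Two red grips side by side along y: squeezing them together spreads the tips along y; sprung, 5 to 8 N free, about 15 N with the ring spread, firm stop at the end. x: the way the two toes point (to be put towards the ring's bow). A shoulder plate 22 x 78 x 6 mm lies below the pivot.
- pliers_grip (a point): Middle between the red grips, 44 mm above the pivot. Grips: 18 mm wide (x), from 26 to 62 mm above the pivot; over their outer faces along y 63 mm at the top when relaxed, 36 mm fully squeezed. Held 60 mm apart they are nearly relaxed and can be carried so.
- pliers_tips (a point): Midway between the tips, 62 mm below the pivot: level of the toes' tops fully spread (2 to 3 mm lower relaxed). Each tip is a flat finger, 10 mm wide (x), with a toe at its end, 3 mm thick, from 5 mm behind to 27 mm ahead (x), jutting 2.5 mm outward to carry the ring from below. Over the toes 16 mm relaxed: they go down between lugs and inside the bore; over the flats 40 mm fully spread.
- jaw_l (a joint): Squeeze of the pliers: 0 relaxed, 0.226 rad fully squeezed (tips fully apart, ring spread to 0.20). Both jaws always turn alike.
- stand: Dark wooden stand, fixed, two posts 85 mm high, 60 mm apart along its y, on an 80 x 100 mm foot. The pliers hang between the posts, their steel shoulder plate on the posts' tops (pivot 91 mm above the bench), with the same x and y as the stand. Origin: centre of its underside. Lift them straight up 75 mm to clear it.
- spindle: Turntable, fixed: round base 104 mm across, 32 mm high, in its middle the upright axle stub, 28 mm across: brass up to 54 mm, a black groove (23 mm across) from 54 to 64 mm, then steel up to its top at 77 mm (tapered over the last 4 mm). Origin: centre of its underside, z up.
- groove (a point): On the axle's axis, 57 mm above the bench: where the ring's origin belongs (the 4 mm ring in the middle of the 10 mm wide groove).
- anvil: Bystander: small steel bench anvil, 50 x 30 mm, 46 mm high, loose on the bench. Origin: under its middle. Not to be disturbed.
- pendant: Bystander: green heart-shaped stone, about 40 x 44 mm, 12 mm high, loose on the bench. Origin: under its middle. Not to be disturbed.
- jar: Bystander: amber jar with black cap, 48 mm across, 50 mm high, loose on the bench. Origin: under its middle. Not to be disturbed.
- bowl: Bystander: white ceramic bowl, 72 mm across, 32 mm high, loose on the bench. Origin: under its middle. Not to be disturbed.
- graver: Bystander: small mushroom-shaped wooden handle, standing, 32 mm across, 45 mm high, loose on the bench. Origin: under its middle. Not to be disturbed.

How it is judged (in metres and radians):
On the way, in this order (a step that is already met when the one before it is completed fails the run):
1. the lid is being raised by the blade (value of joint lid between 0.12 and 1.2 rad and contact force between blade and tin above 0.2 N), for 0.1 s.
2. the lid is swung open past 1.3 rad (75 degrees) by the blade (value of joint lid above 1.3 rad and contact force between blade and tin above 0.2 N), for 0.05 s.
3. the blade lies on the bench, let go (height (world z) of blade below 0.012 m and angle between blade's own z axis and vertical below 0.15 rad and contact force between the fingers and blade below 0.1 N), for 0.2 s.
4. the ring, spread by the held pliers, is lifted clear above the tin (value of joint each of ring_l, ring_r above 0.14 rad and height (world z) of ring above 0.06 m and contact force between pliers and ring above 1 N and contact force between the fingers and pliers above 2 N), for 0.2 s.
5. the spread ring is above the axle (value of joint each of ring_l, ring_r above 0.14 rad and horizontal distance between ring and groove below 0.012 m and z of ring in the frame of groove above 0.012 m), for 0.1 s.
At the end, for the whole second after the job is handed in: Gripper holds the pliers (over 2 N), ring arms spread over 0.14 rad; ring centre within 3.5 mm of axle axis and of groove height, tilt under 0.15 rad, still; ring and pliers press on the turntable under 2 N; lid open over 1.2 rad; blade flat on the bench (value of joint each of ring_l, ring_r above 0.14 rad and z of ring in the frame of groove between -0.0035 and 0.0035 m and horizontal distance between ring and groove below 0.0035 m and angle between each of ring, blade's own z axis and vertical below 0.15 rad and contact force between pliers and ring above 1 N and contact force between the fingers and pliers above 2 N and contact force between each of ring, pliers and spindle below 2 N and linear speed of each of ring, blade below 0.02 m/s and value of joint lid above 1.2 rad and height (world z) of blade below 0.012 m); the arm keeps its last pose, push and grip.
It fails at once if the fingers push the tin or its lid before it is open (value of joint lid below 1.2 rad and contact force between the fingers and tin above 2 N).
It fails at once if the ring is forced against the turntable (over 15 N) (contact force between ring and spindle above 15 N).
It fails at once if a bystander is moved more than 30 mm (distance of any of anvil, pendant, jar, bowl, graver from where it was at the start of the episode above 0.03 m).
It also fails if it takes over 72 s, if anything falls off the work surface, if the arm or the gripper's body presses on something with over 40 N, if the wrist force passes 120 N, or if a joint passes its speed limit or range.

## Robot

A 6-joint arm with a two-finger parallel gripper is mounted at the origin on the work surface. World frame = base frame: x ahead of the robot, y to its left, z up, the work surface at z = 0. Lengths are in mm, angles in rad, forces in N, time in s.
With the tool pointing down it reaches from about 350 to 775 mm from the base axis. Payload 7.3 kg.
Tool frame: the origin (TCP) lies on the mounting face of the last link; the fingertips stand 178 mm ahead of it and the grasp point (between the pads) lies 159 mm ahead of it; z points along the fingers, y is the line along which they close (so a half turn about z gives the same grasp; the last joint's range is limited). The gripper opens to 92 mm and grips with 3 to 60 N. Pads are 19 mm wide; open, the fingers measure 130 mm over their backs; the gripper's body (75 mm by 190 mm) begins 47 mm behind the grasp point.
Start: joints at [1.109, 0.342, 1.524, -0, 1.275, -0.146], TCP at [163.031, 499.048, 404.741] pointing down, gripper open.
Joint ranges: [-2.53, 2.53], [-0.77, 2.02], [0.04, 2.7], [-1, 4.14], [0.28, 2.66], [-3.11, 3.11]. Speed limits (rad/s): [2.57, 2.57, 3.14, 3.14, 3.14, 3.14].

## Interface

Orientations are given as [roll, pitch, yaw] about the fixed x, y, z axes, in that order (R = Rz(yaw) Ry(pitch) Rx(roll)).
In Python, from plant import bot, sensors, capture gives the robot as it stands (bot), with the cameras as plain functions and the readings (sensors).
- The arm moves only by the shell command python3 shift.py 'ROWS'. ROWS is a JSON list of rows, 1 to 5 of them, each of 5 numbers: the finger opening in mm, then dx, dy, dz in mm, then a turn about the tool's z in rad; each row is the pose to reach, as a shift and turn from the pose commanded when the command began, along the tool's axes at that moment; what a row does not reach only later rows make up. A row lasts 1/8 s, in which the tool goes at most 62.5 mm and 0.188 rad, less where a joint would pass 70% of its speed; a pose out of reach is approached as far as the arm can. The fingers move at their own pace and stop on an object; the grip force is fixed at half the most. Time passes only in rows, so rows that do not move let the fingers close. It prints the time, the measured TCP pose, the force, the opening and the grip force at its end.
- sensors.get_obs(): the state, without advancing time (a new reading comes with each control period).
- capture(name): name is "side" or "top" or "wrist"; returns a dict with "color" (420x560x3 uint8, red, green, blue), "K" (3x3 intrinsics, pixels), "R" (3x3) and "t" (3): a world point X has camera coordinates R X + t. Camera axes: x right, y down, z forward; pixel columns grow to the right and rows downward; lengths in mm; the calibration is good to about 2 mm. A picture is of the moment at which its call begins. There is no depth.
- bot.close_job(): hands the job in; it is judged then, once.
The state is a dict: "time": time; "joint_positions": joint angles; "dq": joint speeds; "tau": joint torques, N m; "tool_pos": TCP position; "tcp_rot": TCP orientation; "contact_force": force on the tool from outside, world axes, zero at the start; "moment": the same for the moment, N m; "grip_width": finger opening in mm; "finger_force": force on a finger pad.
Only numpy, scipy, OpenCV 4.12 (cv2) and the standard library are available. Lean on these libraries where they do the work, as an engineer would, in place of code of your own. Each camera call takes 0.05 s, during which the arm holds its last target. There are 200 camera calls.

## Working session

There is one attempt and no reset: what is moved stays moved. The work goes in short steps, Python scripts to look and compute and a shell command to move; the robot and the scene stay as the last step left them, time stands still between calls to the robot, and variables do not carry over. Pictures are saved under pics/ and viewed, at most 10 in all, crops included, and the job is handed in when it is done.

```bash
ls; mkdir -p pics
python3 - <<'E'
from plant import bot, sensors, capture
import cv2
print(sensors.get_obs())
for n in("top","side"):
    c=capture(n); cv2.imwrite(f"pics/{n}0.png",c["color"][:,:,::-1]); print(n,c["K"],c["R"],c["t"])
E
```

```text
pics
plant.py
shift.py
{'time': 0.0, 'joint_positions': array([ 1.10896720e+00,  3.42734755e-01,  1.52501475e+00, -1.46809067e-05,
        1.27540842e+00, -1.45996717e-01]), 'dq': array([-4.45615719e-04,  4.32078716e-04, -3.00393933e-05,  7.59301440e-04,
        1.03516294e-03, -1.62835480e-03]), 'tau': array([-7.42111320e-05, -4.31220067e+01, -2.44230366e+01,  7.18578673e-02,
        5.58520469e-02, -1.14276377e-04]), 'tool_pos': array([162.98776668, 498.91795381, 404.03929844]), 'tcp_rot': array([-3.14004199e+00, -2.13824530e-04,  2.82576437e+00]), 'contact_force': array([ 0.22104274, -0.57525801,  0.64236006]), 'moment': array([-0.02291495,  0.04161252, -0.04245036]), 'finger_force': 0.0, 'grip_width': 91.81885102394924}
top [[397.12026683   0.         272.64963252]
 [  0.         397.12026683 212.08730025]
 [  0.           0.           1.        ]] [[ 2.42389486e-02 -9.99699398e-01  3.68597755e-03]
 [-9.89594830e-01 -2.45166985e-02 -1.41778011e-01]
 [ 1.41825760e-01 -2.11074407e-04 -9.89891615e-01]] [-23.94347884 564.62668068 895.02305702]
side [[533.626302     0.         285.59965202]
 [  0.         533.626302   212.192745  ]
 [  0.           0.           1.        ]] [[-0.99985695 -0.01643295 -0.00400464]
 [-0.00583791  0.55750985 -0.8301498 ]
 [ 0.01587444 -0.83000766 -0.55752604]] [ 556.77794999   84.89321992 1281.28808164]
```

View pics/top0.png

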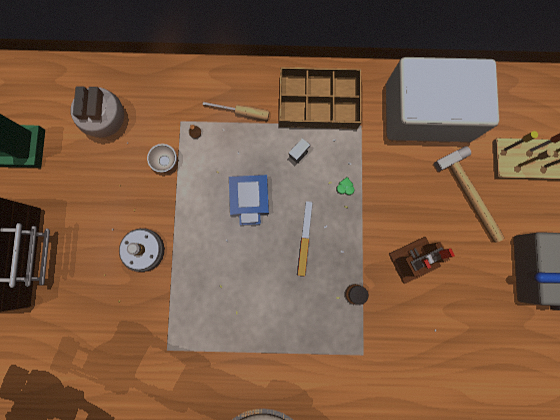

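View pics/side0.png

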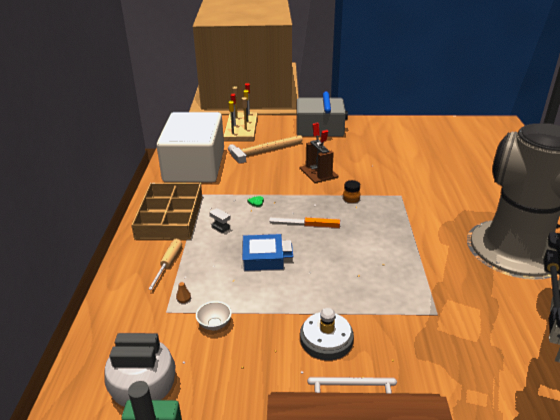

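The top view shows the tin at (249,196) with its lip toward the robot, blade tip (308,203) to handle end (302,275), turntable (141,250) and pliers in the stand (420,258). The side view agrees: tin (264,252), pliers (318,150), turntable (327,332). I'll enlarge these areas with tick marks.

```bash
cat > h.py <<'E'
import cv2, numpy as np
from plant import bot, sensors, capture
def crop(im,x0,y0,w,h,s,step=10):
    o=cv2.resize(im[y0:y0+h,x0:x0+w],None,fx=s,fy=s,interpolation=cv2.INTER_CUBIC)
    for x in range(-(-x0//step)*step,x0+w,step):
        cv2.line(o,(int((x-x0+.5)*s),0),(int((x-x0+.5)*s),6),(255,0,255),1); cv2.putText(o,str(x),(int((x-x0+.5)*s)-8,15),0,.3,(255,0,255),1)
    for y in range(-(-y0//step)*step,y0+h,step):
        cv2.line(o,(0,int((y-y0+.5)*s)),(6,int((y-y0+.5)*s)),(255,0,255),1); cv2.putText(o,str(y),(7,int((y-y0+.5)*s)+3),0,.3,(255,0,255),1)
    return o
def w(c,u,v,z):
    "pixel -> world point on plane z"
    d=c["R"].T@np.linalg.inv(c["K"])@[u,v,1]; o=-c["R"].T@c["t"]
    return o+d*(z-o[2])/d[2]
def px(c,X):
    p=c["K"]@(c["R"]@np.asarray(X,float)+c["t"]); return p[:2]/p[2]
E
python3 - <<'E'
import cv2,numpy as np
from h import crop
a=cv2.imread("pics/top0.png"); b=cv2.imread("pics/side0.png")
v=np.vstack
o=np.hstack([crop(a,220,170,108,120,5),v([crop(a,116,225,50,60,5),crop(a,390,230,50,60,5)][:2])[:600]])
o=np.hstack([crop(a,222,170,100,115,5),v([crop(a,116,226,60,57,5)[:285],crop(a,390,228,60,58,5)[:290]])]); cv2.imwrite("pics/t1.png",o)
o=np.hstack([crop(b,235,205,110,75,4),crop(b,295,120,80,75,4)]); o2=crop(b,290,290,80,70,4); o3=np.zeros((280,o.shape[1],3),np.uint8); o3[:,:320]=o2; cv2.imwrite("pics/s1.png",v([o,o3]))
E
```

```text
(no output)
```

View pics/t1.png

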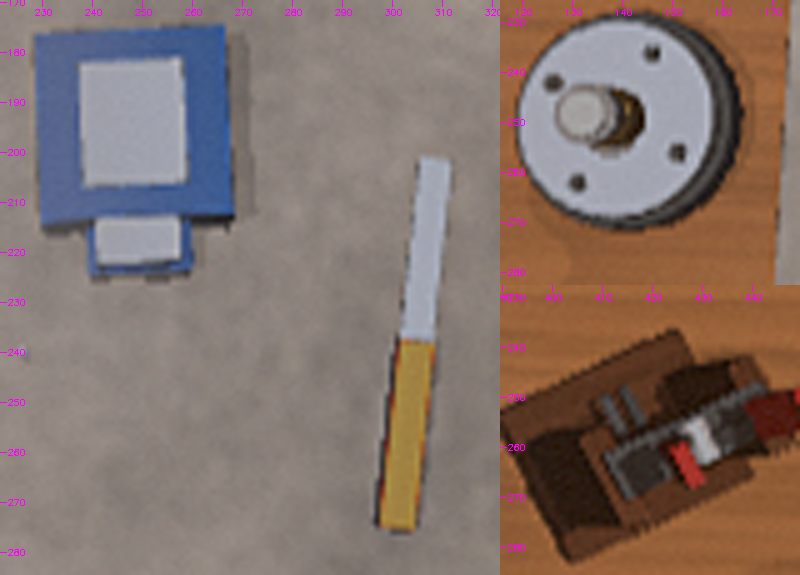

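View pics/s1.png

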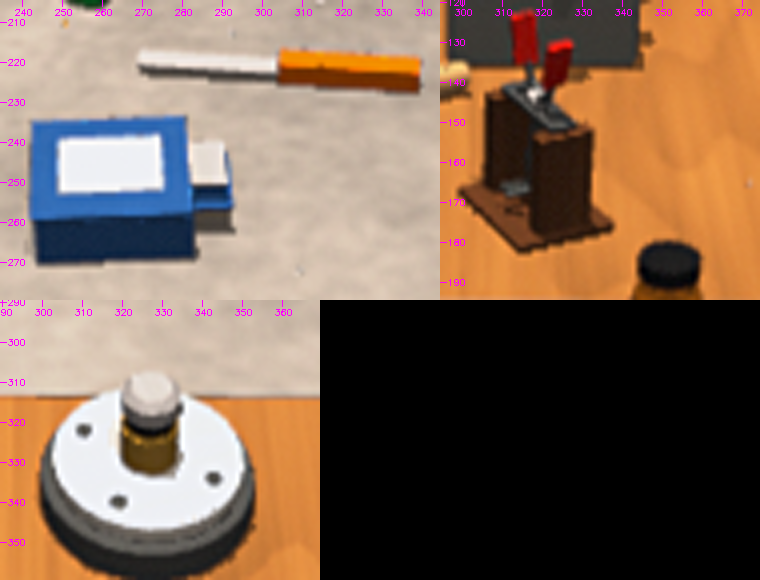

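The crops give the corner pixels. In the top crop, the lid corners are (228.5,176.7), (266.5,174.5), (268.3,212.3) and (230.1,213.5), the blade tip is (305.5..311.9,201) and the axle top is (132.9,247.9). In the side crop, the axle is at u≈327 and the toes point away from the robot. Next I'll fit poses to these.

```bash
cat > fit.py <<'E'
import numpy as np, pickle
from scipy.optimize import least_squares
from h import *
C={n:capture(n) for n in("top","side")}
T=lambda X,Y:(222+X/5-.5,170+Y/5-.5); T2=lambda X,Y:(116+(X-500)/5-.5,226+Y/5-.5); T3=lambda X,Y:(390+(X-500)/5-.5,228+(Y-285)/5-.5)
S=lambda X,Y:(235+X/4-.5,205+Y/4-.5); S2=lambda X,Y:(295+(X-440)/4-.5,120+Y/4-.5); S3=lambda X,Y:(290+X/4-.5,290+(Y-300)/4-.5)
def fit(name,pts,x0):
    def P(p,m): c,s=np.cos(p[2]),np.sin(p[2]); return [p[0]+c*m[0]-s*m[1],p[1]+s*m[0]+c*m[1],m[2]]
    for cam in (("top",),("side",),("top","side")):
        q=[t for t in pts if t[0] in cam]
        if len(q)<2: continue
        r=least_squares(lambda p:np.concatenate([px(C[k],P(p,m))-uv for k,uv,m in q]),x0,loss="soft_l1",x_scale=[100,100,1])
        print(name,cam,r.x.round(3),"res",r.fun.reshape(-1,2).round(1).tolist())
fit("tin",[("top",T(35,36),(45,45,36)),("top",T(225,25),(45,-45,36)),("top",T(234,214),(-45,-45,36)),("top",T(43,220),(-45,45,36)),
 ("top",T(97,265),(-66,20,36)),("top",T(182,262),(-66,-20,36)),
 ("side",S(32,122),(45,-45,36)),("side",S(186,117),(-45,-45,36)),("side",S(192,212),(-45,45,36)),("side",S(35,218),(45,45,36))],[580,50,0])
fit("blade",[("top",T(420,157),(120,8,10.2)),("top",T(452,160),(120,-8,10.2)),("top",T(400,340),(30,9,18)),("top",T(435,343),(30,-9,18)),("top",T(380,527),(-60,9,18)),("top",T(415,530),(-60,-9,18)),
 ("side",S(138,50),(120,-8,10.2)),("side",S(282,48),(30,-9,18)),("side",S(420,57),(-60,-9,18)),("side",S(420,75),(-60,9,18)),("side",S(279,70),(30,9,18))],[460,-60,0])
fit("stand",[("top",T3(605,455),(11,39,91)),("top",T3(628,500),(-11,39,91)),("top",T3(765,385),(11,-39,91)),("top",T3(680,330),(40,-50,10)),("top",T3(570,562),(-40,50,10)),
 ("side",S2(458,190),(40,50,10)),("side",S2(612,225),(-40,-50,10)),("side",S2(525,246),(-40,50,10))],[430,-330,.4])
for k,(u,v),z in (("top",T2(587,112),77),("top",T2(616,116),32),("side",S3(151,393),77),("side",S3(148.5,459),32)): print("spindle",k,w(C[k],u,v,z).round(1))
E
python3 fit.py
```

```text
tin ('top',) [6.06935e+02 4.87930e+01 7.20000e-02] res [[0.3, 0.0], [-0.1, 0.5], [-0.2, -0.2], [-0.0, 0.4], [0.1, -0.3], [0.0, -0.5]]
tin ('side',) [6.09647e+02 4.74560e+01 7.80000e-02] res [[0.4, 0.2], [-0.2, -0.1], [0.4, -0.1], [-0.6, 0.0]]
tin ('top', 'side') [6.0797e+02 4.8563e+01 7.3000e-02] res [[0.4, -0.4], [-0.0, 0.1], [-0.1, -0.6], [0.1, -0.0], [0.2, -0.7], [0.1, -0.9], [1.2, 0.4], [0.5, 0.3], [1.1, 0.2], [0.0, 0.3]]
blade ('top',) [ 4.78811e+02 -8.61910e+01 -9.40000e-02] res [[-0.1, -0.0], [0.0, 0.1], [-0.2, -0.4], [0.3, -0.1], [-0.3, 0.0], [0.3, 0.4]]
blade ('side',) [ 4.81373e+02 -8.69630e+01 -1.00000e-01] res [[0.5, 0.4], [-0.6, 0.3], [0.3, 0.3], [0.1, -0.2], [-0.4, -1.2]]
blade ('top', 'side') [ 4.79798e+02 -8.63410e+01 -9.40000e-02] res [[-0.0, -0.4], [0.1, -0.3], [-0.1, -0.8], [0.3, -0.5], [-0.2, -0.4], [0.3, -0.1], [1.1, 0.7], [0.0, 0.5], [1.0, 0.4], [0.8, -0.1], [0.2, -1.0]]
stand ('top',) [ 4.62614e+02 -3.54182e+02  4.29000e-01] res [[-0.2, -0.2], [-0.4, 0.1], [-0.3, -0.2], [1.0, -0.3], [0.2, 0.8]]
stand ('side',) [ 461.599 -348.27    -1.193] res [[0.0, 1.2], [3.6, -1.1], [-6.3, -0.1]]
stand ('top', 'side') [ 4.62877e+02 -3.54392e+02  3.90000e-01] res [[-0.2, -1.0], [-0.7, -0.6], [0.2, 0.2], [2.1, 0.1], [-0.6, 0.2], [14.8, 13.9], [-13.0, -15.3], [23.3, -5.3]]
spindle top [471.4 299.5  77. ]
spindle top [471.8 301.5  32. ]
spindle side [474.  303.4  77. ]
spindle side [473.3 301.8  32. ]
```

```bash
cat > go.py <<'E'
"python3 go.py x y z yaw ... : successive TCP targets -> shift in the tool's axes as of now"
import sys, numpy as np
from plant import bot, sensors, capture
from scipy.spatial.transform import Rotation as Ro
o=sensors.get_obs(); R=Ro.from_euler("xyz",o["tcp_rot"]).as_matrix(); y0=o["tcp_rot"][2]
print("now",o["tool_pos"].round(1),o["tcp_rot"].round(3),"w",round(o["grip_width"],1),"t",round(o["time"],2))
a=list(map(float,sys.argv[1:]))
for i in range(0,len(a),4):
    d=R.T@(np.array(a[i:i+3])-o["tool_pos"]); t=-((a[i+3]-y0+np.pi)%(2*np.pi)-np.pi)
    print(d.round(1),round(t,3),"rows>=%.1f"%max(np.linalg.norm(d)/62.5,abs(t)/.188))
E
python3 go.py 480 -86.4 404 3.047 480 -86.4 240 3.047 480 -86.4 181 3.047
```

```text
now [163.  499.  404.3] [-3.141 -0.     2.826] w 91.6 t 0.2
[-483.2 -458.     0.6] -0.221 rows>=10.7
[-483.2 -457.8  164.6] -0.221 rows>=11.0
[-483.2 -457.8  223.6] -0.221 rows>=11.2
```

```bash
python3 shift.py '[[91,-48,-46,0,0],[91,-96,-92,0,0],[91,-144,-138,0,0],[91,-192,-184,0,0],[91,-240,-229,0,0]]'; python3 shift.py '[[91,-48,-46,0,0],[91,-96,-92,0,-0.1],[91,-144,-138,0,-0.22],[91,-192,-184,0,-0.22],[91,-243,-229,0,-0.22]]'; python3 go.py 480 -86.4 240 3.047 480 -86.4 181 3.047
```

```text
time: 0.82
tool_pos: [311.3, 221.9, 404.9]
tcp_rot: [3.141, 0.001, 2.826]
contact_force: [1.5, 0.9, 0.7]
grip_width: 90.7
finger_force: 0.0
time: 1.45
tool_pos: [460.5, -53.0, 404.8]
tcp_rot: [3.141, 0.0, 3.045]
contact_force: [0.8, 0.5, 0.2]
grip_width: 91.5
finger_force: 0.0
now [460.5 -53.  404.8] [3.141 0.    3.045] w 91.5 t 1.45
[-22.6 -31.4 164.8] -0.002 rows>=2.7
[-22.5 -31.4 223.8] -0.002 rows>=3.6
```

```bash
python3 shift.py '[[91,0,0,0,0],[91,0,0,0,0]]' | sed -n 2p; python3 go.py 480 -86.4 240 3.047 480 -86.4 181 3.047
```

```text
tool_pos: [459.7, -50.9, 404.3]
now [459.7 -50.9 404.3] [ 3.141e+00 -1.000e-03  3.045e+00] w 90.7 t 1.7
[-23.8 -33.5 164.2] -0.002 rows>=2.7
[-23.9 -33.5 223.2] -0.002 rows>=3.6
```

```bash
python3 shift.py '[[91,-12,-16,55,0],[91,-23.9,-33.5,110,0],[91,-23.9,-33.5,165,0],[91,-23.9,-33.5,205,0],[91,-23.9,-33.5,223,0]]' ; python3 shift.py '[[91,0,0,0,0],[10,0,0,0,0],[10,0,0,0,0],[10,0,0,0,0],[10,0,0,0,0]]'; python3 shift.py '[[10,0,0,0,0],[10,0,0,0,0]]'
```

```text
time: 2.33
tool_pos: [479.5, -84.7, 179.8]
tcp_rot: [3.14, -0.004, 3.048]
contact_force: [1.4, 0.1, 0.0]
grip_width: 91.0
finger_force: 0.0
time: 2.95
tool_pos: [480.6, -86.5, 182.1]
tcp_rot: [-3.142, 0.001, 3.046]
contact_force: [1.2, 0.2, -0.4]
grip_width: 55.9
finger_force: 0.0
time: 3.2
tool_pos: [480.5, -86.5, 181.7]
tcp_rot: [3.141, -0.0, 3.046]
contact_force: [-0.5, 0.2, -0.2]
grip_width: 35.6
finger_force: 0.0
```

```bash
python3 shift.py '[[10,0,0,0,0],[10,0,0,0,0],[10,0,0,0,0],[10,0,0,0,0]]'; python3 shift.py '[[10,0,0,-40,0],[10,0,0,-70,0],[10,0,0,-70,0]]';python3 go.py 403.6 33.2 252 3.2156 403.6 33.2 200.2 3.2156 436.5 35.7 200.2 3.2156
```

```text
time: 3.7
tool_pos: [480.5, -86.5, 181.7]
tcp_rot: [3.141, -0.0, 3.046]
contact_force: [0.1, 0.2, -0.7]
grip_width: 17.6
finger_force: 30.0
time: 4.08
tool_pos: [481.1, -86.7, 253.5]
tcp_rot: [-3.141, 0.005, 3.046]
contact_force: [0.4, 0.3, -2.5]
grip_width: 17.8
finger_force: 30.0
now [481.1 -86.7 253.5] [-3.141  0.005  3.046] w 17.8 t 4.08
[ 88.6 111.9   1. ] -0.17 rows>=2.3
[ 88.9 111.9  52.8] -0.17 rows>=2.4
[ 56.4 117.6  53. ] -0.17 rows>=2.3
```

```bash
python3 shift.py '[[10,30,38,0,-0.06],[10,60,75,0,-0.12],[10,88.7,112,0,-0.17],[10,88.7,112,30,-0.17],[10,88.7,112,30,-0.17]]'
python3 - <<'E'
import cv2,numpy as np
from h import *
a=capture("side"); b=capture("top"); cv2.imwrite("pics/ab.png",np.hstack([crop(a["color"][:,:,::-1].copy(),225,195,100,90,4,20),crop(b["color"][:,:,::-1].copy(),215,165,80,90,4,20)]))
E
python3 go.py 403.6 33.2 200.2 3.2156 436.5 35.7 200.2 3.2156
```

```text
time: 4.7
tool_pos: [401.9, 33.9, 220.0]
tcp_rot: [3.141, -0.005, -3.067]
contact_force: [-0.1, 0.2, -1.2]
grip_width: 17.8
finger_force: 30.0
now [403.1  33.3 221.5] [ 3.141e+00 -1.000e-03 -3.068e+00] w 17.7 t 4.8
[-0.5 -0.1 21.3] -0.0 rows>=0.3
[-33.5  -0.   21.2] -0.0 rows>=0.6
```

View pics/ab.png

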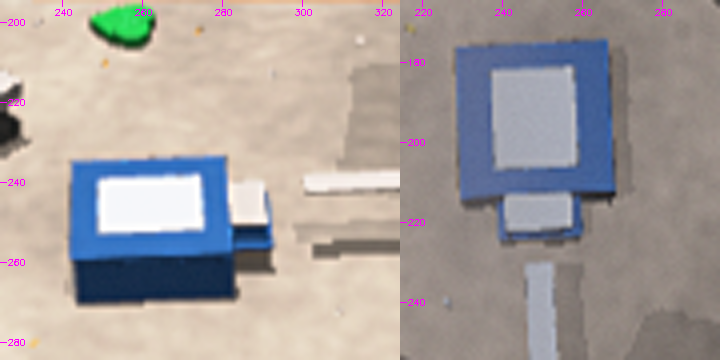

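```bash
python3 shift.py '[[10,0,0,21.3,0],[10,0,0,21.3,0],[10,-20,0,21.3,0],[10,-33.5,0,21.3,0],[10,-33.5,0,21.3,0]]'; python3 shift.py '[[10,0,0,-10,0],[10,-2,0,-24,0],[10,-5,0,-33,0],[10,-8,0,-43,0],[10,-8,0,-43,0]]'
```

```text
time: 5.42
tool_pos: [437.3, 35.8, 201.0]
tcp_rot: [-3.141, 0.002, -3.067]
contact_force: [-0.2, -0.3, -0.8]
grip_width: 17.6
finger_force: 30.0
time: 6.05
tool_pos: [444.8, 36.6, 244.2]
tcp_rot: [-3.141, 0.002, -3.067]
contact_force: [-0.1, -0.3, -1.3]
grip_width: 17.8
finger_force: 30.0
```

```bash
python3 shift.py '[[10,-9.5,0,-17.4,0],[10,-22,0,-32.5,0],[10,-37.5,0,-44.8,0],[10,-55,0,-53.8,0],[10,-74,0,-59,0]]'; python3 shift.py '[[10,-10,0,-1,0],[10,-20,0,-1,0],[10,-30,0,0,0],[10,-40,0,1.5,0],[10,-45,0,3,0]]';python3 shift.py '[[10,0,0,0,0],[10,0,0,0,0]]'
python3 - <<'E'
import cv2,numpy as np
from h import *
a=capture("side"); cv2.imwrite("pics/lid.png",crop(a["color"][:,:,::-1].copy(),180,130,190,150,4,20))
E
```

```text
time: 6.68
tool_pos: [518.5, 42.1, 302.5]
tcp_rot: [3.141, -0.0, -3.067]
contact_force: [-1.2, -0.7, -1.4]
grip_width: 18.0
finger_force: 30.0
time: 7.3
tool_pos: [563.5, 45.4, 299.0]
tcp_rot: [3.141, -0.0, -3.067]
contact_force: [-1.3, -1.1, -0.6]
grip_width: 17.6
finger_force: 30.0
time: 7.55
tool_pos: [562.9, 45.4, 299.4]
tcp_rot: [3.141, -0.0, -3.067]
contact_force: [-0.7, -0.3, -0.4]
grip_width: 17.6
finger_force: 30.0
```

View pics/lid.png

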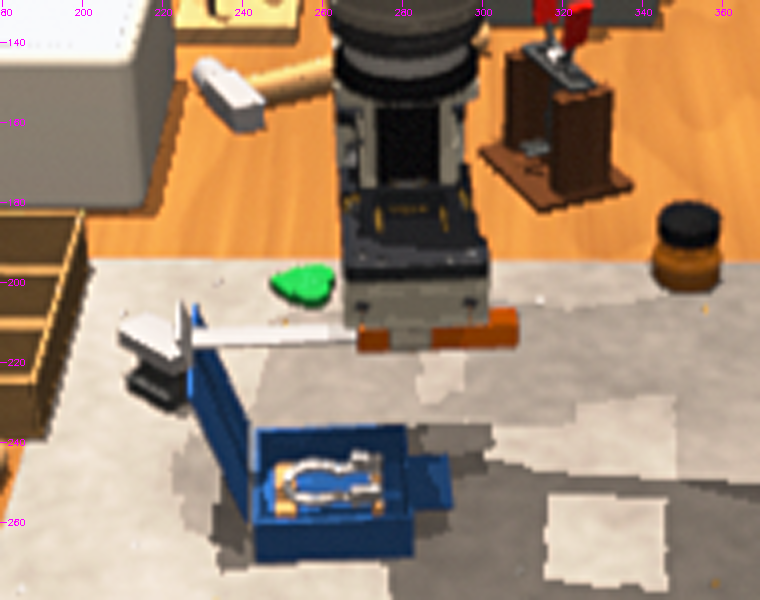

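The lid leans back at about 1.85 rad with the lip at (187,205). The ring is visible in the tin (bow at ~(255,250), lugs at ~(272,247)), and the blade is level in the gripper.

```bash
python3 shift.py '[[10,40,0,0,0],[10,90,0,0,0],[10,90,0,0,0]]' | sed -n 2p; python3 go.py 480 -86.4 230 3.047 480 -86.4 182 3.047
```

```text
tool_pos: [469.9, 38.8, 299.1]
now [469.9  38.8 299.1] [ 3.141 -0.004 -3.068] w 17.6 t 7.97
[  -1.1 -125.7   69.1] 0.169 rows>=2.3
[  -1.3 -125.7  117.1] 0.169 rows>=2.7
```

```bash
python3 shift.py '[[10,0,-50,20,0.08],[10,-1.2,-100,40,0.169],[10,-1.2,-125.7,80,0.169],[10,-1.2,-125.7,107,0.169],[10,-1.2,-125.7,107,0.169]]' | sed -n 2,4p;  python3 go.py 480 -86.4 182 3.047
```

```text
tool_pos: [483.8, -86.9, 191.0]
tcp_rot: [3.141, -0.003, 3.046]
contact_force: [0.1, 1.0, 0.2]
now [483.8 -86.9 191. ] [ 3.141e+00 -3.000e-03  3.046e+00] w 17.4 t 8.6
[3.8 0.1 9. ] -0.001 rows>=0.2
```

Lower gently until contact, release, and rise.

```bash
python3 shift.py '[[10,0,0,5,0],[10,0,0,9,0],[10,0,0,9,0]]'|sed -n 2,4p; python3 shift.py '[[40,0,0,0,0],[40,0,0,0,0],[40,0,0,0,0],[40,0,0,0,0]]' | sed -n 2,6p; python3 shift.py '[[40,0,0,-10,0],[90,0,0,-60,0],[90,0,0,-110,0],[90,0,0,-160,0],[90,0,0,-160,0]]';  python3 - <<'E'
from h import *
import cv2
c=capture("top"); cv2.imwrite("pics/top2.png",c["color"][:,:,::-1])
s=capture("side"); cv2.imwrite("pics/side2.png",s["color"][:,:,::-1])
E
```

```text
tool_pos: [484.0, -86.3, 183.9]
tcp_rot: [-3.141, 0.001, 3.047]
contact_force: [0.4, -0.6, -0.6]
tool_pos: [483.8, -86.6, 183.5]
tcp_rot: [3.142, 0.0, 3.047]
contact_force: [0.1, 0.6, 0.4]
grip_width: 40.3
finger_force: 0.0
time: 10.1
tool_pos: [484.4, -86.7, 347.9]
tcp_rot: [-3.14, 0.009, 3.047]
contact_force: [0.1, -0.3, 0.0]
grip_width: 75.4
finger_force: 0.0
```

```bash
sed -i 's/S2(458,190),(40,50,10)/S2(458,190),(40,-50,10)/; s/S2(612,225),(-40,-50,10)/S2(612,225),(-40,50,10)/; s/S2(525,246),(-40,50,10)/S2(525,246),(40,50,10)/' fit.py; python3 fit.py | grep stand; python3 go.py 463 -354 430 3.56
```

```text
stand ('top',) [ 4.62614e+02 -3.54182e+02  4.29000e-01] res [[-0.2, -0.2], [-0.4, 0.1], [-0.3, -0.2], [1.0, -0.3], [0.2, 0.8]]
stand ('side',) [ 465.253 -350.939    0.487] res [[-0.4, -0.4], [1.6, -0.4], [-0.6, 0.8]]
stand ('top', 'side') [ 4.63073e+02 -3.53889e+02  4.40000e-01] res [[-0.3, -0.2], [-0.4, 0.1], [-0.6, -0.6], [0.6, -0.6], [0.4, 0.7], [0.8, -1.3], [1.9, -0.5], [-0.9, 0.1]]
now [483.3 -86.4 342.3] [ 3.141e+00 -2.000e-03  3.047e+00] w 88.7 t 10.3
[  -4.9 -268.2  -87.8] -0.513 rows>=4.5
```

```bash
python3 shift.py '[[91,0,-40,-45,-0.1],[91,0,-95,-88,-0.2],[91,-1,-150,-88,-0.3],[91,-3,-210,-88,-0.42],[91,-5,-268,-88,-0.51]]' | sed -n 2,3p; python3 shift.py '[[91,0,0,0,0],[91,0,0,0,0],[91,0,0,0,0]]' | sed -n 2,3p;  python3 - <<'E'
from h import *
import cv2
c=capture("wrist"); cv2.imwrite("pics/w1.png",c["color"][:,:,::-1])
import pickle; pickle.dump((c,sensors.get_obs()),open("w1.pkl","wb"))
for X in [(463,-354,91),(463,-354,153)]: print(px(c,X))
E
```

```text
tool_pos: [463.0, -355.9, 429.7]
tcp_rot: [3.139, -0.001, -2.723]
tool_pos: [463.8, -352.5, 431.0]
tcp_rot: [3.14, -0.0, -2.725]
[281.08939746 187.68699176]
[280.97817089 208.42816833]
```

View pics/w1.png

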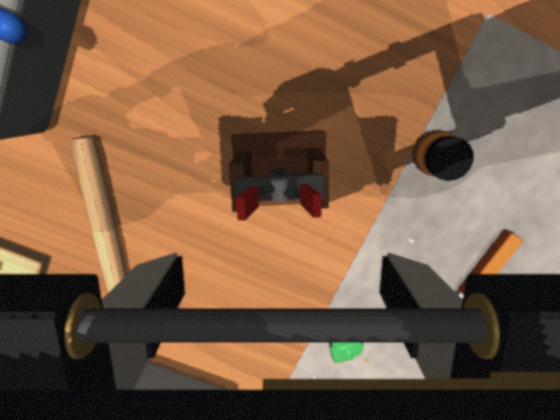

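The wrist view shows the stand square to the gripper. The red grips are at about (248,203) and (311,200), with the shoulder plate centred near (280,188), close to the predicted (281,188). I'll use the red mask to check this to sub-mm.

```bash
cat > red.py <<'E'
import pickle,cv2
from h import *
c,o=pickle.load(open("w1.pkl","rb")); im=c["color"].astype(int)
m=((im[...,0]>70)&(im[...,1]<45)&(im[...,2]<45)).astype(np.uint8); m[240:]=0
n,l,st,ce=cv2.connectedComponentsWithStats(m)
for i in range(1,n):
    if st[i,4]>30: 
        r=cv2.minAreaRect(np.argwhere(l==i)[:,::-1].astype(np.float32)); print(st[i],ce[i].round(1),cv2.boxPoints(r).round(1).tolist())
# model: grips outer faces 63 apart at top; predicted corners for stand pose p
def model(x,y,a):
    C,S=np.cos(a),np.sin(a)
    for s in(1,-1):
        for X in(9,-9): print(s,X,px(c,(x+C*X-S*31.5*s,y+S*X+C*31.5*s,153)).round(1))
model(463,-354,.43)
print(o["tool_pos"].round(1))
E
python3 red.py
```

```text
[300 186  23  31 294] [313.6 202.6] [[293.3999938964844, 206.60000610351562], [302.5, 185.8000030517578], [327.1000061035156, 196.5], [318.0, 217.3000030517578]]
[235 196  24  23 235] [241.8 206.9] [[235.0, 196.0], [258.0, 196.0], [258.0, 218.0], [235.0, 218.0]]
[498 231  10   9  53] [502.9 235.4] [[497.0, 238.0], [505.0, 230.0], [508.5, 233.5], [500.5, 241.5]]
1 9 [324.6 219.7]
1 -9 [325.1 195.7]
-1 9 [237.8 220.9]
-1 -9 [236.6 197. ]
[ 463.8 -352.5  431.3]
```

```bash
python3 go.py 462.3 -355.3 360 -2.712 462.3 -355.3 294 -2.712
```

```text
now [ 463.8 -352.5  431.3] [ 3.141  0.    -2.725] w 90.7 t 11.35
[ 2.5 -2.  71.3] -0.013 rows>=1.1
[  2.5  -2.  137.3] -0.013 rows>=2.2
```

```bash
python3 shift.py '[[91,2.5,-2,50,-0.013],[91,2.5,-2,90,-0.013],[91,2.5,-2,120,-0.013],[91,2.5,-2,137,-0.013],[91,2.5,-2,137,-0.013]]' | sed -n 2,4p; python3 shift.py '[[75,0,0,0,0],[65,0,0,0,0],[60,0,0,0,0],[59,0,0,0,0],[59,0,0,0,0]]'; python3 shift.py '[[58,0,0,0,0],[58,0,0,0,0]]'
```

```text
tool_pos: [462.1, -355.5, 293.4]
tcp_rot: [3.139, -0.001, -2.712]
contact_force: [0.3, -0.3, 0.6]
time: 12.6
tool_pos: [462.0, -356.6, 295.7]
tcp_rot: [-3.141, 0.001, -2.713]
contact_force: [-1.8, 2.9, 7.0]
grip_width: 59.0
finger_force: 7.2
time: 12.85
tool_pos: [462.0, -356.5, 295.9]
tcp_rot: [-3.141, 0.001, -2.714]
contact_force: [-2.2, 2.1, 9.0]
grip_width: 58.2
finger_force: 7.5
```

```bash
python3 shift.py '[[58,0,0,-20,0],[58,0,0,-50,0],[58,0,0,-80,0],[58,0,0,-110,0],[58,0,0,-110,0]]'
python3 - <<'E'
from h import *
import cv2
t=cv2.imread("pics/top2.png");s=cv2.imread("pics/side2.png")
a=crop(s,240,225,55,50,8); b=crop(t,225,170,45,50,8)
# side after lift, at pliers
c=capture("side"); p=px(c,(462,-355,200)).astype(int); d=crop(c["color"][:,:,::-1].copy(),p[0]-30,max(p[1]-50,0),50,100,4); 
o=np.zeros((600,800,3),np.uint8); o[:400,:440]=a; o[:400,440:800]=b
o2=crop(t,290,190,40,30,5,20); o[400:550,440:640]=o2; o2=d[-200:]; o[400:600,:200]=o2; cv2.imwrite("pics/ring.png",o)
E
```

```text
time: 13.48
tool_pos: [462.1, -356.9, 406.5]
tcp_rot: [-3.137, 0.002, -2.713]
contact_force: [0.5, 0.2, -2.1]
grip_width: 58.2
finger_force: 4.7
```

View pics/ring.png

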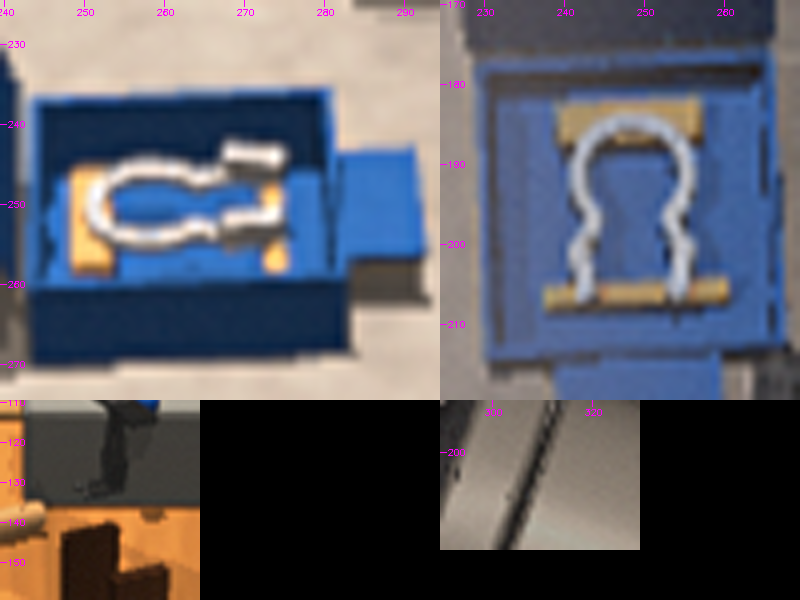

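The ring in the top view has its bow centred at (248.5,185), its lugs' ends at about (243,207) and (255,207), and its estimated bore centre at (248.5,193.4). In the side view, the bow is at (250,250) and the lug ends at about (275,244) and (275,252). I'll convert these.

Run:
```python
from h import *
c=capture("top"); s=capture("side")
T=lambda X,Y,z:w(c,225+(X-440)/8-.5,170+Y/8-.5,z); S=lambda X,Y,z:w(s,240+X/8-.5,225+Y/8-.5,z)
a=.074; R=np.array([[np.cos(a),np.sin(a)],[-np.sin(a),np.cos(a)]]); t0=np.array([608,48.5])
def pr(n,p): print(n,p[:2].round(1),"tin",(R@(p[:2]-t0)).round(1))
for n,p in dict(bowin=T(632,133,24),bowout=T(632,115,24),l=T(568,175,24),r=T(697,175,24),il=T(584,175,24),ir=T(680,175,24),lugl=T(584,302,30),lugr=T(680,300,30),rimtl=T(478,62,31),rimtr=T(765,52,31),rimbr=T(783,350,31),rimbl=T(487,365,31)).items(): pr("T "+n,p)
for n,p in dict(bowout=S(87,205,22),bowin=S(105,205,24),up=S(150,157,24),low=S(150,248,22),lugu=S(285,150,30),lugl=S(283,212,30),rim1=S(30,100,31),rim2=S(330,90,31),rim3=S(352,280,31)).items(): pr("S "+n,p)
```

```text
T bowin [629.3  49.8] tin [21.4 -0.3]
T bowout [634.9  50. ] tin [26.9 -0.5]
T l [615.9  68.7] tin [ 9.4 19.6]
T r [616.9  29.8] tin [  7.5 -19.3]
T il [616.1  63.9] tin [ 9.2 14.7]
T ir [616.8  34.9] tin [  7.8 -14.2]
T lugl [576.4  62.1] tin [-30.5  15.9]
T lugr [577.7  33.5] tin [-31.3 -12.7]
T rimtl [648.5  96.4] tin [43.9 44.8]
T rimtr [653.8  10.2] tin [ 42.8 -41.6]
T rimbr [563.3   2.4] tin [-48.  -42.7]
T rimbl [556.6  90.1] tin [-48.2  45.3]
S bowout [638.   45.5] tin [29.7 -5.3]
S bowin [632.5  48. ] tin [24.4 -2.4]
S up [620.8  24.9] tin [ 11.  -24.5]
S low [618.5  65.2] tin [11.7 15.9]
S lugu [580.8  28.9] tin [-28.6 -17.5]
S lugl [580.4  58.3] tin [-26.8  11.8]
S rim1 [657.3   6.6] tin [ 46.1 -45.4]
S rim2 [568.3   0.6] tin [-43.1 -44.8]
S rim3 [560.   90.2] tin [-44.8  45.2]
```

```bash
python3 go.py 595 46.7 400 -3.068 595 46.7 330 -3.068
```

```text
now [ 461.7 -356.5  402.8] [ 3.139e+00 -1.000e-03 -2.713e+00] w 57.9 t 13.62
[-288.7  311.5    3.3] 0.355 rows>=6.8
[-288.8  311.3   73.3] 0.355 rows>=6.9
```

```bash
python3 shift.py '[[58,-18,20,0,0.03],[58,-48,52,0,0.07],[58,-80,87,0,0.11],[58,-112,121,0,0.15],[58,-144,155,0,0.18]]' | sed -n 2,6p; python3 go.py 595 46.7 400 -3.068 595 46.7 330 -3.068
```

```text
tool_pos: [528.7, -154.4, 402.7]
tcp_rot: [3.14, -0.002, -2.895]
contact_force: [0.4, -0.6, -2.4]
grip_width: 58.0
finger_force: 4.7
now [ 528.7 -154.4  402.7] [ 3.140e+00 -2.000e-03 -2.895e+00] w 58.0 t 14.25
[-113.5  178.8    2.8] 0.173 rows>=3.4
[-113.6  178.7   72.8] 0.173 rows>=3.6
```

```bash
python3 shift.py '[[58,-23,36,0,0.04],[58,-50,78,0,0.08],[58,-80,126,0,0.12],[58,-100,160,0,0.16],[58,-113,178,0,0.173]]' | sed -n 2,6p; python3 shift.py '[[58,0,0,0,0],[58,0,0,0,0]]'| sed -n 2,6p; python3 go.py 595 46.7 330 -3.068
```

```text
tool_pos: [594.5, 46.6, 402.4]
tcp_rot: [3.141, -0.003, -3.065]
contact_force: [-0.0, 0.3, -1.1]
grip_width: 57.7
finger_force: 4.7
tool_pos: [594.2, 43.8, 403.3]
tcp_rot: [-3.142, -0.002, -3.066]
contact_force: [0.5, -0.1, -1.2]
grip_width: 58.1
finger_force: 4.7
now [594.2  43.8 403.3] [-3.142e+00 -2.000e-03 -3.066e+00] w 58.1 t 15.12
[-1.2  2.8 73.3] 0.002 rows>=1.2
```

```bash
python3 shift.py '[[58,-1,2.5,40,0],[58,-1,2.5,73,0],[58,-1,2.5,73,0],[58,-1,2.5,73,0]]' | sed -n 2,6p
python3 - <<'E'
from h import *
import pickle
C={n:capture(n) for n in("wrist","side","top")}; pickle.dump((C,sensors.get_obs()),open("p1.pkl","wb"))
wi=C["wrist"]["color"][:,:,::-1].copy(); s=C["side"]["color"][:,:,::-1].copy()
print(px(C["wrist"],(592,47,24)),px(C["wrist"],(614,48,24)),sensors.get_obs()["tool_pos"])
o=np.hstack([cv2.resize(wi,(440,330)),crop(s,235,175,60,95,6)[:330,:360]]); 
p=px(C["wrist"],(600,47,30)); x=int(max(0,min(460,p[0]-50))); y=int(max(0,min(350,p[1]-45)))
o2=crop(wi,x,y,100,67,4); o3=crop(s,235,205,65,60,4)
q=np.zeros((268,800,3),np.uint8); q[:,:400]=o2; q[:240,400:660]=o3; cv2.imwrite("pics/p1.png",np.vstack([o,q]))
E
```

```text
tool_pos: [595.6, 46.2, 332.7]
tcp_rot: [-3.141, 0.002, -3.067]
contact_force: [0.3, 0.3, -0.8]
grip_width: 57.8
finger_force: 4.7
[284.406906   193.32773528] [283.60521326 219.56389775] [595.51046631  46.69096971 333.11703113]
```

View pics/p1.png

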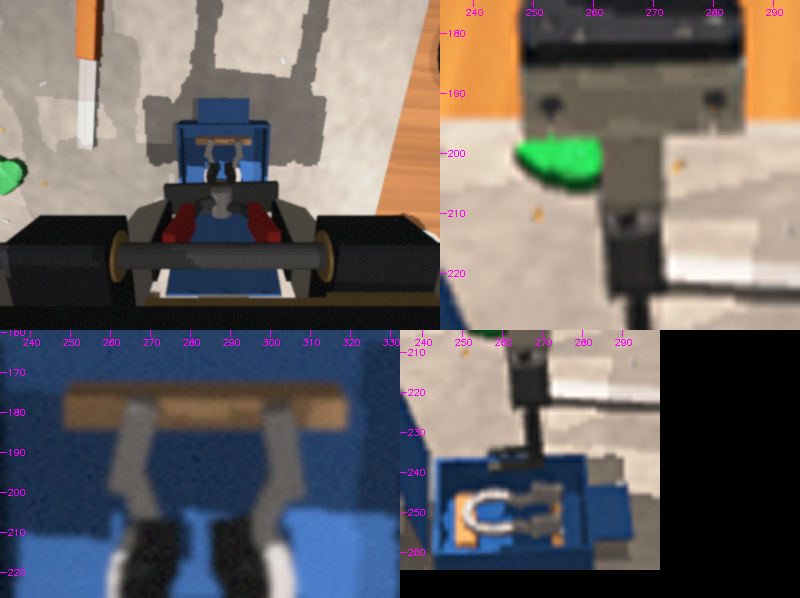

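The side crop shows the toes at u≈257.5–270, v≈237, hovering over the ring (bow u≈250, lug ends u≈275). The wrist crop shows the tips' centre at u≈282 and the lugs' centre at u≈284. I'll compute the relative offsets.

Run:
```python
from h import *
import pickle
C,o=pickle.load(open("p1.pkl","rb")); s=C["side"];k=C["wrist"];t=o["tool_pos"]
S=lambda X,Y,z:w(s,235+(X-400)/4-.5,205+(Y-330)/4-.5,z)
a=.074; R=np.array([[np.cos(a),np.sin(a)],[-np.sin(a),np.cos(a)]])
def pr(n,p): print(n,p.round(1),"rel TCP",(R@(p[:2]-t[:2])).round(1))
pr("toe front",S(489,462,61));pr("toe rear",S(541,460,61))
pr("bow out",S(462,508,22));pr("bow in",S(472,508,24));pr("lugend u",S(563,490,29));pr("lugend l",S(563,520,29)); pr("seat front blk edge far",S(552,515,20)); pr("seat bow edge",S(475,520,20))
x0=30/4; W=lambda X,Y,z:w(k,240+(X-30)/4,180+(Y-412)/4,z)
pr("W seat mid far edge",W(205,383,20)); pr("seat near(bow side) edge",W(205,430,20));pr("W lug l",W(136,410,30)); pr("W lug r",W(278,410,30));pr("W lugmid at root l",W(112,490,30)); pr("W r",W(302,490,30)); pr("tips l",W(125,530,64)); pr("tips r",W(276,530,64))
```

```text
toe front [621.6  48.6  61. ] rel TCP [26.2 -0. ]
toe rear [592.   46.3  61. ] rel TCP [-3.5 -0.1]
bow out [639.2  41.2  22. ] rel TCP [43.1 -8.7]
bow in [633.1  43.7  24. ] rel TCP [37.2 -5.7]
lugend u [580.4  32.4  29. ] rel TCP [-16.1 -13.1]
lugend l [579.5  60.7  29. ] rel TCP [-14.9  15.2]
seat front blk edge far [586.5  44.7  20. ] rel TCP [-9.1 -1.4]
seat bow edge [631.1  49.9  20. ] rel TCP [35.7  0.5]
W seat mid far edge [576.3  45.3  20. ] rel TCP [-19.3   0.1]
seat near(bow side) edge [585.8  46.   20. ] rel TCP [-9.7  0.1]
W lug l [580.5  32.3  30. ] rel TCP [-16.1 -13.3]
W lug r [578.5  59.5  30. ] rel TCP [-16.1  14.1]
W lugmid at root l [596.8  28.6  30. ] rel TCP [ -0.1 -18.2]
W r [594.   65.6  30. ] rel TCP [-0.1 19. ]
tips l [594.   32.6  64. ] rel TCP [ -2.5 -14. ]
tips r [592.1  58.7  64. ] rel TCP [-2.5 12.2]
```

```bash
python3 shift.py '[[60,2,1,0,0],[60,2,1,12,0],[60,2,1,25,0],[60,2,1,38,0],[60,2,1,50,0]]' | sed -n 2,6p; python3 shift.py '[[60,0,0,0,0],[60,0,0,0,0]]'
python3 - <<'E'
from h import *
import pickle
C={n:capture(n) for n in("wrist","side","top")}; pickle.dump((C,sensors.get_obs()),open("p2.pkl","wb"))
E
```

```text
tool_pos: [593.0, 47.9, 280.1]
tcp_rot: [3.141, -0.001, -3.066]
contact_force: [1.1, -0.6, -2.4]
grip_width: 60.4
finger_force: 4.7
time: 16.65
tool_pos: [593.3, 47.9, 281.5]
tcp_rot: [3.142, 0.0, -3.066]
contact_force: [-0.0, -0.3, -1.3]
grip_width: 60.2
finger_force: 4.7
```

```bash
python3 shift.py '[[52,0,0,0,0],[52,0,0,0,0],[46,0,0,0,0],[42,0,0,0,0],[42,0,0,0,0]]'; python3 shift.py '[[38,0,0,0,0],[34,0,0,0,0],[30,0,0,0,0],[30,0,0,0,0],[30,0,0,0,0]]'
```

```text
time: 17.42
tool_pos: [593.3, 48.1, 282.0]
tcp_rot: [3.141, 0.001, -3.066]
contact_force: [-0.9, 1.4, 5.5]
grip_width: 42.4
finger_force: 13.0
time: 18.05
tool_pos: [592.9, 47.7, 281.0]
tcp_rot: [3.142, -0.001, -3.066]
contact_force: [-2.1, 0.4, 1.2]
grip_width: 35.1
finger_force: 29.9
```

```bash
python3 shift.py '[[30,0,0,-5,0],[30,0,0,-15,0],[30,0,0,-30,0],[30,0,0,-30,0],[30,0,0,-30,0]]'; python3 shift.py '[[30,0,0,-25,0],[30,0,0,-60,0],[30,0,0,-80,0],[30,0,0,-80,0],[30,0,0,-80,0]]';  python3 - <<'E'
from h import *
import pickle
o=sensors.get_obs(); s=capture("side"); k=capture("wrist"); pickle.dump((s,k,o),open("p3.pkl","wb")); t=o["tool_pos"]
p0=pickle.load(open("p2.pkl","rb"))[0]["side"]
# is the ring gone from the tin? compare seat region
x,y=px(s,(612,48,22)).astype(int); print("diff in tin",np.abs(s["color"][y-8:y+8,x-15:x+15].astype(int)-p0["color"][y-8:y+8,x-15:x+15]).mean())
z=t[2]-266-2
for n,r in dict(tip=(0,0),bow=(37,0),lug=(-12,0)).items(): print(n,px(s,(t[0]+r[0],t[1]+r[0]*.074,z)).round(1))
E
```

```text
time: 18.68
tool_pos: [593.0, 47.8, 311.5]
tcp_rot: [3.142, 0.0, -3.066]
contact_force: [-0.4, 0.1, -2.4]
grip_width: 35.3
finger_force: 29.9
time: 19.3
tool_pos: [592.8, 47.8, 390.0]
tcp_rot: [3.141, -0.002, -3.066]
contact_force: [0.6, -0.2, -1.8]
grip_width: 35.4
finger_force: 29.9
diff in tin 28.670833333333334
tip [268.8 215.3]
bow [252.  215.9]
lug [274.2 215.1]
```

```bash
python3 go.py 454.2 300.1 385 -3.067
```

```text
now [592.9  47.8 389.8] [ 3.141e+00 -3.000e-03 -3.066e+00] w 35.3 t 19.4
[119.3 262.    5.3] 0.001 rows>=4.6
```

```bash
python3 shift.py '[[30,10,22,0,0],[30,25,55,0,0],[30,42,92,0,0],[30,58,128,0,0],[30,74,164,0,0]]'|sed -n 2,6p; python3 shift.py '[[30,17,37,0,0],[30,33,72,0,0],[30,43,92,3,0],[30,45,98,5,0],[30,45,98,5,0]]' | sed -n 2,6p; python3 shift.py '[[30,0,0,0,0],[30,0,0,0,0]]'|sed -n 2p
python3 - <<'E'
from h import *
import pickle
C={n:capture(n) for n in("wrist","side","top")};o=sensors.get_obs(); pickle.dump((C,o),open("p4.pkl","wb")); t=o["tool_pos"]
print(t)
for n in C:
  print(n,"axle top",px(C[n],(472.5,301.5,77)).round(1),"ring",px(C[n],(t[0]+18.4,t[1]+1.3,118)).round(1))
E
```

```text
tool_pos: [505.4, 207.7, 391.0]
tcp_rot: [3.141, -0.001, -3.066]
contact_force: [0.4, -0.4, -1.7]
grip_width: 35.2
finger_force: 29.9
tool_pos: [454.4, 300.4, 386.0]
tcp_rot: [-3.141, -0.001, -3.065]
contact_force: [-0.4, -0.3, -1.4]
grip_width: 35.5
finger_force: 29.9
tool_pos: [455.2, 299.5, 386.5]
[455.03585298 299.73819421 386.45358351]
wrist axle top [283.9 218.6] ring [283.4 238.2]
side axle top [328. 312.] ring [328.4 295.5]
top axle top [132.  247.4] ring [125.6 245.9]
```

```bash
python3 shift.py '[[30,0,0,12,0],[30,0,0,24,0],[30,0,0,24,0],[30,0,0,24,0]]'|sed -n 2,6p
python3 - <<'E'
from h import *
import pickle
C={n:capture(n) for n in("wrist","side","top")};o=sensors.get_obs(); pickle.dump((C,o),open("p4.pkl","wb")); print(o["tool_pos"])
g=lambda n:C[n]["color"][:,:,::-1].copy()
o=np.zeros((600,800,3),np.uint8); o[:,:440]=crop(g("side"),300,270,55,75,8); o[:400,440:]=crop(g("wrist"),240,175,90,100,4); o[400:,440:]=crop(g("top"),110,235,45,25,8); cv2.imwrite("pics/p4.png",o)
E
```

```text
tool_pos: [454.8, 300.2, 362.3]
tcp_rot: [3.142, -0.0, -3.066]
contact_force: [0.4, 0.5, -2.1]
grip_width: 35.5
finger_force: 29.9
[454.8383703  300.23576767 362.78805294]
```

View pics/p4.png

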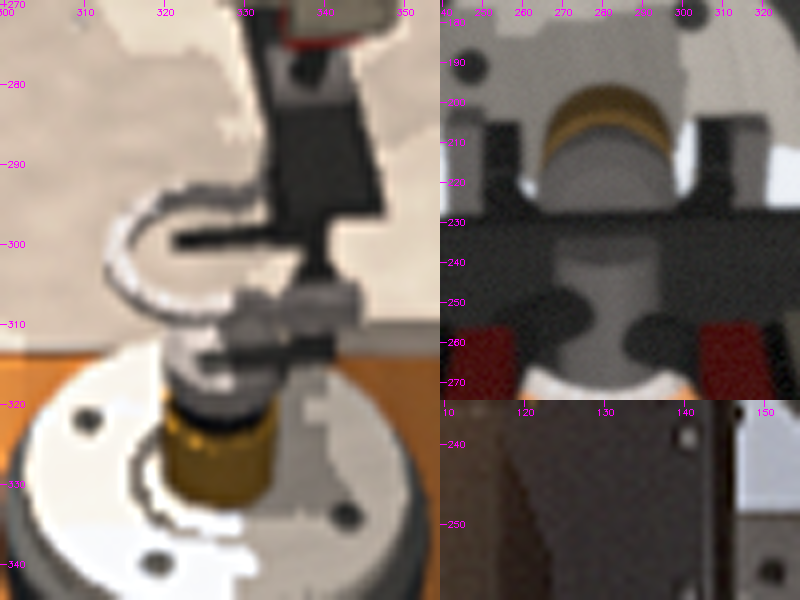

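The last picture shows the ring held spread and level. In the side crop, the bow's inner edge is at u≈315.8 and outer at 312.4, v≈301, the lug end at 344.8, and the axle axis at u≈326.9. The toes sit a few mm below the ring, and the ring looks about 4 mm too far in +x. In the wrist crop, axle u≈281.1 and lugs' centre ≈281.6, so y is good. I'll quantify this.

Run:
```python
from h import *
import pickle
C,o=pickle.load(open("p4.pkl","rb")); s=C["side"];k=C["wrist"];t=o["tool_pos"];print(t)
S=lambda X,Y:(300+X/8-.5,270+Y/8-.5)
def aty(c,u,v,y):
    d=c["R"].T@np.linalg.inv(c["K"])@[u,v,1]; p=-c["R"].T@c["t"]; return (p+d*(y-p[1])/d[1]).round(1)
for y in(300,303):
    print("y",y,"bowin",aty(s,*S(130,250),y),"bowout",aty(s,*S(103,252),y),"axle brass",aty(s,*S(217.5,465),y+14),"lug end bottom(outer)",aty(s,*S(362,325),y+26),"lug top out",aty(s,*S(340,295),y+26),"toe near low edge",aty(s,*S(266,368),y+22.5),"toe upper edge",aty(s,*S(266,347),y+22.5))
    print("  groove mid",aty(s,327,321.5,y+13),"axle top c",aty(s,327.25,312.75,y),"ring far top outer",aty(s,*S(200,185),y-22),"ring near bottom",aty(s,*S(190,325),y+22))
W=lambda X,Y,z:w(k,240+(X-440)/4-.5,175+Y/4-.5,z)
print("wrist axle",W(606,185,77)[:2],"lugs",W(608.5,160,100)[:2],"tips",W(610,160,100)[:2])
# intensity profiles in side image
im=s["color"].astype(int).mean(2)
for r in(299,301,303): print(r,im[r,306:326].round().astype(int))
for r in(324,328): print(r,im[r,314:342].round().astype(int))
```

```text
[454.8383703  300.23576767 362.78805294]
y 300 bowin [496.  300.  103.9] bowout [502.2 300.  103.2] axle brass [474.4 314.   49. ] lug end bottom(outer) [444.8 326.  106.2] lug top out [450.2 326.  115.3] toe near low edge [465.4 322.5  89.1] toe upper edge [465.7 322.5  95.6]
  groove mid [474.4 313.   64. ] axle top c [473.7 300.   73.7] ring far top outer [479. 278. 104.] ring near bottom [483.1 322.  101.8]
y 303 bowin [496.2 303.  106.7] bowout [502.3 303.  106. ] axle brass [474.7 317.   52.1] lug end bottom(outer) [445.2 329.  109.1] lug top out [450.6 329.  118.2] toe near low edge [465.7 325.5  92. ] toe upper edge [466.  325.5  98.6]
  groove mid [474.6 316.   67.1] axle top c [473.9 303.   76.7] ring far top outer [479.2 281.  106.7] ring near bottom [483.3 325.  104.7]
wrist axle [465.79514445 299.51107717] lugs [453.41958494 299.09670143] tips [453.40070217 299.35055818]
299 [200 199 197 195 192 187 188 208 226 216 128 145 192 202 199 130  64  45
  42  35]
301 [196 196 197 197 194 192 193 219 223 208 174 191 198 201 201 156 124 121
 120 126]
303 [199 197 197 195 194 191 188 149 212 232 222 196 192 194 197 200 201 200
 198 194]
324 [246 246 250 238 154  97  51  56  65  76  87  52  35  34  33  45  54  53
  64  57  74 118 121 119 118 116 120 164]
328 [246 251 145 126 253 235 104  49  53  57  58  58  59  58  60  58  57  59
  51  54 100 122 122 121 121 120 117 123]
```

```bash
python3 shift.py '[[30,5.3,-1.1,0,0],[30,5.3,-1.1,10,0],[30,5.3,-1.1,20,0],[30,5.3,-1.1,20,0],[30,5.3,-1.1,20,0]]'|sed -n 2,6p; python3 shift.py '[[30,0,0,2,0],[30,0,0,4,0],[30,0,0,4,0]]'|sed -n 2,4p;python3 shift.py '[[30,0,0,2,0],[30,0,0,4,0],[30,0,0,4,0]]'|sed -n 2,4p
```

```text
tool_pos: [449.7, 298.7, 342.3]
tcp_rot: [3.142, -0.0, -3.066]
contact_force: [0.4, -0.0, -2.2]
grip_width: 35.6
finger_force: 29.9
tool_pos: [449.5, 298.6, 338.3]
tcp_rot: [3.142, -0.0, -3.066]
contact_force: [-0.1, -0.9, -2.2]
tool_pos: [449.5, 298.6, 334.2]
tcp_rot: [-3.141, -0.0, -3.066]
contact_force: [0.6, -0.3, -2.3]
```

```bash
for i in 1 2; do :; done; python3 shift.py '[[30,0,0,1,0],[30,0,0,2,0],[30,0,0,2,0]]'|sed -n 2,4p; python3 shift.py '[[30,0,0,1,0],[30,0,0,2,0],[30,0,0,2,0]]'|sed -n 2,4p; python3 shift.py '[[30,0,0,1,0],[30,0,0,3,0],[30,0,0,3,0]]'|sed -n 2,4p
python3 - <<'E'
from h import *
import pickle
C={n:capture(n) for n in("wrist","side")};o=sensors.get_obs(); pickle.dump((C,o),open("p5.pkl","wb"));print(o["contact_force"],o["moment"])
im=C["side"]["color"].astype(int).mean(2)
for r in range(312,328,2): print(r,im[r,306:346].round().astype(int))
E
```

```text
tool_pos: [449.5, 298.7, 332.4]
tcp_rot: [3.142, -0.0, -3.066]
contact_force: [-1.1, -0.1, -1.2]
tool_pos: [449.5, 298.6, 330.3]
tcp_rot: [3.142, -0.0, -3.066]
contact_force: [0.7, -0.7, -3.2]
tool_pos: [449.5, 298.6, 327.2]
tcp_rot: [-3.142, -0.0, -3.066]
contact_force: [-0.3, -0.2, -2.1]
[-0.40862326  0.35652363 -2.19145704] [ 0.00228486 -0.00155109 -0.03535231]
312 [202 201 201 200 197 197 193 189 185 189 215 228 176 156 180 181 195 236
 241 231 226 229 228 137  93  94  97  91  85  46  31  30  35  29  35  31
  39  98 104 118]
314 [ 97  97  98  98 100 104 124 168 204 231 221 227 214 249 180 189 179 177
 195 208 215 214 217 213 120  92  95  95  92  83  84  85  83  45  33  34
  36  72  91  91]
316 [151 133 138 168 223 249 248 247 247 217 202 228 242 251 151 104 148 171
 178 181 184 182 183 182 113  93  97  92  72  63 116 126 114  61  34  35
  34  47  83  89]
318 [154 199 236 248 248 246 246 244 246 246 177 200 230 242 195 106  69  74
  95 138 140 161 163 141 112  84  78  78  70  92 122 123  83  58  55  57
  63  66  75  85]
320 [234 254 251 241 233 235 237 246 245 247 247 201 148 180 205 232 226 207
 169 163 153 150 151 162 156 166 114  98  98 101 103 108 102 101  99 100
  99  99  97  96]
322 [253 254 246 125  68  67 110 248 248 246 247 252 254 140  68  92 113 160
 167 170 197 200 176 183 149 122  85  76  79  86  87  79  82  82  82  83
  83  82  80  78]
324 [251 251 255 242 219 190 247 249 245 245 248 252 168 102  55  50  61  73
  83  53  45  46  47  45  50  50  61  57  76 121 120 108  78  74  72  70
  70  73 124 132]
326 [250 250 251 251 251 247 245 244 244 246 250 162 115 100  61  53  56  59
  64  62  76  62  58  52  53  51  44  44  55  60  60  58  36  32  32  33
  29  41 122 155]
```

Run:
```python
from h import *
import pickle
C,o=pickle.load(open("p5.pkl","rb")); s=C["side"]; im0=cv2.imread("pics/side0.png")[:,:,::-1]
print("initial axle col 325-328 mean, now")
for r in range(304,340): print(r,im0[r,325:329].mean(0).round().astype(int),s["color"][r,325:329].mean(0).round().astype(int), s["color"][r,320:323].mean(0).round().astype(int))
for y0 in(301.5,303):
  P=lambda dy,z:px(s,(473.8,y0+dy,z))[1].round(1)
  print(y0,"top far",P(-12,77),"top near",P(12,77),"taper bottom",P(14,73),"steel bot",P(14,64),"brass top",P(14,54),"brass bottom",P(14,32))
  for zr in(62,65,68,71): print("  ring",zr,"near inner top",P(16.5,zr+4),"outer top",P(22.5,zr+4),"outer bot",P(22.5,zr),"far outer top",P(-22.5,zr+4),"far inner bot",P(-16.5,zr))
```

```text
initial axle col 325-328 mean, now
304 [216 196 178] [209 191 173] [214 193 175]
305 [216 196 178] [191 174 158] [211 192 173]
306 [216 195 176] [129 118 112] [205 186 170]
307 [220 201 185] [99 93 89] [191 176 166]
308 [226 215 204] [100  94  90] [195 183 177]
309 [229 220 212] [133 124 119] [180 169 163]
310 [229 220 211] [187 174 168] [160 150 144]
311 [229 220 212] [215 203 194] [171 160 152]
312 [230 221 213] [237 228 220] [197 183 175]
313 [230 221 213] [244 236 230] [202 187 180]
314 [228 220 210] [225 212 203] [194 181 173]
315 [217 203 195] [207 193 186] [173 162 154]
316 [204 191 183] [193 181 174] [143 134 127]
317 [204 191 184] [193 180 174] [112 104  99]
318 [174 162 156] [160 150 143] [132 123 116]
319 [89 84 80] [88 82 79] [190 178 171]
320 [83 78 75] [164 153 146] [231 219 213]
321 [75 70 68] [241 226 218] [191 182 179]
322 [24 24 25] [196 184 177] [99 90 83]
323 [13 10 10] [81 77 78] [87 69 41]
324 [70 50 17] [61 48 34] [82 59 25]
325 [116  84  28] [100  71  24] [81 58 23]
326 [102  74  26] [95 70 29] [84 61 26]
327 [90 66 24] [65 53 33] [84 61 26]
328 [90 64 22] [64
[... 829 characters left out ...]
 top 320.4 outer top 322.8 outer bot 324.3 far outer top 305.5 far inner bot 309.3
  ring 71 near inner top 319.2 outer top 321.6 outer bot 323.1 far outer top 304.4 far inner bot 308.1
303 top far 308.1 top near 317.3 taper bottom 319.6 steel bot 323.1 brass top 326.9 brass bottom 335.2
  ring 62 near inner top 323.3 outer top 325.7 outer bot 327.2 far outer top 308.4 far inner bot 312.1
  ring 65 near inner top 322.1 outer top 324.5 outer bot 326.1 far outer top 307.2 far inner bot 311.0
  ring 68 near inner top 321.0 outer top 323.3 outer bot 324.9 far outer top 306.1 far inner bot 309.8
  ring 71 near inner top 319.8 outer top 322.2 outer bot 323.7 far outer top 304.9 far inner bot 308.7
```

```bash
python3 shift.py '[[30,0,0,2.5,0],[30,0,0,5,0],[30,0,0,5,0]]'|sed -n 2,4p; python3 shift.py '[[30,0,0,2.5,0],[30,0,0,5.5,0],[30,0,0,5.5,0],[30,0,0,5.5,0]]'|sed -n 1,6p
python3 - <<'E'
from h import *
import pickle
C={n:capture(n) for n in("wrist","side")};o=sensors.get_obs(); pickle.dump((C,o),open("p6.pkl","wb"));print(o["tool_pos"],o["contact_force"],o["moment"].round(3))
s=C["side"]
for r in range(307,336): print(r,s["color"][r,325:329].mean(0).round().astype(int))
im=s["color"].astype(int)
for r in(311,313,315,317): print(r,im[r,308:322].mean(1).round().astype(int))
y0=301.5
P=lambda dy,z:(px(s,(473.8,y0+dy,z))[1]-.8).round(1)
for zr in(54,57,60): print("ring",zr,"near inner top",P(16.5,zr+4),"outer bot",P(21.5,zr),"far outer top",P(-21.5,zr+4),"far inner bot",P(-16.5,zr),"bow u in/out",px(s,(474+16.5,y0,zr+2)),px(s,(474+22,y0,zr+2)))
E
```

```text
tool_pos: [449.5, 298.6, 322.1]
tcp_rot: [-3.141, -0.001, -3.066]
contact_force: [-0.3, 1.0, -1.5]
time: 25.18
tool_pos: [449.6, 298.7, 316.9]
tcp_rot: [3.142, -0.0, -3.066]
contact_force: [0.0, -0.4, -2.1]
grip_width: 35.3
finger_force: 29.9
[449.59062228 298.65930997 317.00154089] [ 0.1337222   0.11288802 -1.8905494 ] [-0.029  0.006 -0.057]
307 [190 172 157]
308 [123 114 107]
309 [142 133 128]
310 [205 192 184]
311 [204 193 185]
312 [212 200 192]
313 [232 220 212]
314 [241 233 226]
315 [233 222 214]
316 [195 182 174]
317 [192 180 174]
318 [164 154 148]
319 [88 84 80]
320 [84 78 75]
321 [74 70 67]
322 [21 20 20]
323 [38 35 34]
324 [157 147 142]
325 [244 230 222]
326 [196 183 178]
327 [91 83 78]
328 [84 64 36]
329 [90 64 22]
330 [80 60 28]
331 [70 61 45]
332 [84 73 58]
333 [106  95  79]
334 [154 141 124]
335 [130 122 114]
311 [199 199 199 199 197 194 191 189 187 185 185 194 203 174]
313 [172 171 168 164 160 159 176 213 224 193 207 212 160 168]
315 [132 138 165 199 222 249 249 246 229 227 209 149 101 186]
317 [180 222 248 248 246 245 246 229 226 221 180 251 170  84]
ring 54 near inner top 325.0 outer bot 328.5 far outer top 310.4 far inner bot 313.8 bow u in/out [317.99482235 320.0351459 ] [315.07989377 320.00879898]
ring 57 near inner top 323.8 outer bot 327.3 far outer top 309.3 far inner bot 312.7 bow u in/out [318.04231308 318.89332602] [315.12253411 318.8670344 ]
ring 60 near inner top 322.7 outer bot 326.2 far outer top 308.2 far inner bot 311.5 bow u in/out [318.08996201 317.74770279] [315.16531648 317.72146697]
```

```bash
python3 -c "
from plant import bot, sensors, capture
print(bot.close_job())"
```

```text
the job is handed in; nothing more can be done
None
```

I handed the job in at about 25 s, with the lid swung open to about 1.85 rad, the blade let go on the bench, and the pliers holding the snap ring spread around the groove. By my camera estimates the ring is at about 57 mm height and within 2–3 mm of the axle axis, and I felt no contact force on the way down; the hand-in gave no verdict.

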